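# Reseat the reagent bottles so that all caps stand level

## Robot

A 6-joint arm with a two-finger parallel gripper is mounted at the origin on the work surface. World frame = base frame: x ahead of the robot, y to its left, z up, the work surface at z = 0. Lengths are in mm, angles in degrees, forces in N, time in s.
With the tool pointing down it reaches from about 350 to 950 mm from the base axis. Payload 17.4 kg.
Tool frame: the origin (TCP) lies at the very end of the fingers, on their centre line; the grasp point (between the pads) lies 19 mm behind it; z points along the fingers, y is the direction in which the jaws open and shut (so a half turn about z gives the same grasp; the last joint's range is limited). The gripper opens to 93 mm and grips with 3 to 60 N. Pads are 15 mm wide; open, the fingers measure 128 mm over their backs; the gripper's body (75 mm by 188 mm) begins 65 mm behind the grasp point.
Start: joints at [-73.27, 6.646, 82.598, -0, 90.757, -2.166], TCP at [218.592, -638.631, 218.646] pointing down, gripper open.
Joint ranges: [-162.19, 162.19], [-47.58, 125.68], [4.15, 143.07], [-65.23, 245.23], [0.69, 171.88], [-170.13, 170.13]. Speed limits (degrees/s): [108.29, 108.29, 127.2, 180, 180, 180].

## Interface

Orientations are given as a 3x3 rotation matrix whose columns are the frame's x, y, z axes.
In Python, from rig import * gives the robot as it stands.
- The arm moves only by the shell command python3 -m inch 'ROWS' [FORCE]. ROWS is text: rows parted by semicolons, each of 5 numbers parted by spaces: the shift along the tool's x, y, z in mm, then the turn about the tool's z in rad, then the finger opening in mm, from 0 to 93. In form: dx dy dz yaw hand; .... A call has 1 to 12 rows; each row is the pose to reach, as a shift and turn from the pose measured when the call began, along the tool's axes at that moment; what a row does not reach only later rows make up. A row lasts 1/12 s, in which the tool goes at most 41.7 mm and 7.16 degrees, less where a joint would pass 70% of its speed; a pose out of reach is approached as far as the arm can. A call with a gripper value outside its range is refused whole. The fingers move at their own pace and stop on an object; FORCE is the grip in N (left out, the last holds). Time passes only in rows, so rows that repeat a pose let the fingers close. It gives the time, the measured TCP pose, the force and the opening at its end, in the units of the state.
- state(): the state, without advancing time (a new reading comes with each control period).
- get_image(name): name is "scene" or "top" or "wrist"; returns a dict with "img" (400x640x3 uint8, red, green, blue), "z_map" (400x640 float32, mm along the optical axis (not along the pixel's ray), 0 where there is no reading), "fx", "fy", "cx", "cy" (pixels), "R" (3x3) and "t" (3): a world point X has camera coordinates R X + t. Camera axes: x right, y down, z forward; pixel columns grow to the right and rows downward; lengths in mm; the calibration is good to about 2 mm. A picture is of the moment at which its call begins.
- sign_off(): hands the job in, once; it reports no verdict.
Trained networks look in the newest picture that a camera, given by its name, has taken for a name from the list of things; names that differ only in an ending like _2 or _b are one class to them, and where a whole thing is asked for, a point or a joint stands for the part that bears it (a point fixed in the world has none). Each returns a list of dicts, best first, with "score" (0 to 1); they miss things now and then, are a little off and sometimes report something else, mostly with a low value. They report only what shows in the picture. A call takes as long as a camera call. They do not tell look-alikes from the thing itself.
- spot_in(target, camera): "box" ([left, top, width, height] in pixels, round what is visible of it).
- masks_of(target, camera): "pixels" (400x640 bool, what is visible of it) and "box" ([left, top, width, height] in pixels, round what is visible of it).
The state is a dict: "time_s": time; "joints": joint angles; "qd": joint speeds; "effort": joint torques, N m; "ee_pos": TCP position; "orientation": TCP orientation; "wrist_force": force on the tool from outside, world axes, zero at the start; "wrist_torque": the same for the moment, N m; "grip_width": finger opening in mm.
Only numpy, scipy, OpenCV 4.12 (cv2) and the standard library are available. Lean on these libraries where they do the work, as an engineer would, in place of code of your own. Each camera call takes 0.05 s, during which the arm holds its last target.

## Task

The three reagent bottles stand on the wrong risers. Rearrange them so that all the caps are at one height for the sampling needle: the tallest bottle on the lowest riser, the medium bottle on the middle riser and the shortest bottle on the highest riser, each turned to match its D-shaped seat, fully down in it, upright and let go. Each riser takes one bottle at a time and the rubber pad is free for parking one; do not tip a bottle over, and leave the beaker, the jar and the tip box where they stand.

Things in the scene. Friction and masses are not known exactly. Their poses are not given: they have to be found in the camera images.
- tall_mid (a point): Tallest of 3 brown reagent bottles, white cap, 110 mm tall. D-shaped from above: 60 x 36 mm, flat end at -x, rounded end (radius 18) at +x, flat parallel sides facing +y and -y. Body 86 mm high; on it neck (20 across, 12 high) and cap (26 across, 12 high), set 14 mm towards +x. Point: half-way up (55 mm), midway between the sides, 21 mm from flat end, 39 from rounded end; z up. Loose, 50 to 170 g
- medium_mid (a point): Medium of 3 brown reagent bottles, white cap, 90 mm tall. D-shaped from above: 60 x 36 mm, flat end at -x, rounded end (radius 18) at +x, flat parallel sides facing +y and -y. Body 66 mm high; on it neck (20 across, 12 high) and cap (26 across, 12 high), set 14 mm towards +x. Point: half-way up (45 mm), midway between the sides, 21 mm from flat end, 39 from rounded end; z up. Loose, 50 to 170 g
- short_mid (a point): Shortest of 3 brown reagent bottles, white cap, 70 mm tall. D-shaped from above: 60 x 36 mm, flat end at -x, rounded end (radius 18) at +x, flat parallel sides facing +y and -y. Body 46 mm high; on it neck (20 across, 12 high) and cap (26 across, 12 high), set 14 mm towards +x. Point: half-way up (35 mm), midway between the sides, 21 mm from flat end, 39 from rounded end; z up. Loose, 50 to 170 g
- low_seat (a point): Seat of the low riser, a fixed white stand on a round foot 124 mm across. D-shaped recess for any of the bottles, flat end at -x, rounded end at +x, 3 mm play all round; rim 14 mm high, flaring out 9 mm (outside 66 mm wide). Floor 12 mm above the table. Point: on the floor, straight below a seated bottle's point, same x direction; a bottle the wrong way round does not go fully down
- middle_seat (a point): Seat of the middle riser, a fixed white stand on a square foot, 110 mm a side. D-shaped recess for any of the bottles, flat end at -x, rounded end at +x, 3 mm play all round; rim 14 mm high, flaring out 9 mm (outside 66 mm wide). Floor 32 mm above the table. Point: on the floor, straight below a seated bottle's point, same x direction; a bottle the wrong way round does not go fully down
- high_seat (a point): Seat of the high riser, a fixed white stand on an oblong foot, 150 (x) by 70 mm. D-shaped recess for any of the bottles, flat end at -x, rounded end at +x, 3 mm play all round; rim 14 mm high, flaring out 9 mm (outside 66 mm wide). Floor 52 mm above the table. Point: on the floor, straight below a seated bottle's point, same x direction; a bottle the wrong way round does not go fully down
- pad: free spot: a flat black rubber pad fixed to the bench, 120 by 120 mm, 4 mm thick; origin at the centre of its underside (table height)
- beaker_mid (a point): bystander: an empty clear plastic beaker, 68 mm across, 75 mm tall, loose; point at its centre half-way up
- jar_mid (a point): bystander: a closed white jar with a grey cap, 52 mm across, 65 mm tall, loose; point at its centre half-way up
- tipbox_mid (a point): bystander: a grey pipette-tip box with a clear lid, 85 mm (x) by 120 mm (y), 55 mm tall, loose; point at its centre half-way up
There are look-alikes about, which are no part of the job. What is shaped like the part that bears high_seat but turquoise is not meant.

How it is judged:
By the outcome, as a careful person would: the job done as asked, in the order asked, and still so for the second after the job is handed in, with the robot touching nothing.
It also fails if it takes over 115 s, if anything falls off the work surface, if the arm or the gripper's body presses on something with over 40 N, if the wrist force passes 120 N, or if a joint passes its speed limit or range.

## Working session

There is one attempt and no reset: what is moved stays moved. The work goes in short steps, Python scripts to look and compute and a shell command to move; the robot and the scene stay as the last step left them, time stands still between calls to the robot, and variables do not carry over. Pictures are saved under pics/ and viewed, and the job is handed in when it is done.

```bash
mkdir -p pics; ls; python3 - <<'E'
from rig import *
import cv2
s=state();print({k:s[k] for k in s})
for n in ["scene","top","wrist"]:
    d=get_image(n);cv2.imwrite(f"pics/{n}0.png",d["img"][:,:,::-1]);print(n,d["fx"],d["cx"],d["cy"],d["R"],d["t"])
E
```

```text
pics
{'time_s': 0.0, 'joints': array([-7.32703148e+01,  6.67378465e+00,  8.26334395e+01,  2.01282942e-04,
        9.07574829e+01, -2.16527188e+00]), 'qd': array([ 0.04520797, -0.02273646,  0.06700036,  0.0363642 ,  0.06453309,
        0.07548223]), 'effort': array([-1.63395227e-03, -7.21260738e+01, -6.22611594e+01,  7.78972241e-02,
        2.37590825e-02, -1.07210387e-04]), 'ee_pos': array([ 218.52982696, -638.43967231,  217.93418346]), 'orientation': array([[ 9.46113858e-01,  3.23834007e-01, -3.21727240e-04],
       [ 3.23834164e-01, -9.46113240e-01,  1.08256071e-03],
       [ 4.61795715e-05, -1.12841196e-03, -9.99999362e-01]]), 'wrist_force': array([-0.43641896, -0.12768593, -0.49111338]), 'wrist_torque': array([-0.00989871, -0.00584708,  0.01525856]), 'grip_width': 93.26213907885466}
scene 446.3493412888539 322.5031086524776 192.50740713770338 [[-0.72702214  0.68658937 -0.0058177 ]
 [ 0.58824142  0.61846771 -0.52102756]
 [-0.35413392 -0.38222078 -0.85352003]] [ 327.59429705 -224.13173628 1665.4208802 ]
top 475.2667346911471 320.53734274605574 204.10270048533152 [[ 1.19189462e-02 -9.99928942e-01  2.23332919e-04]
 [-9.93575687e-01 -1.18683537e-02 -1.12545529e-01]
 [ 1.12540182e-01  1.11952595e-03 -9.93646544e-01]] [  -9.40362807  466.49533623 1391.60379696]
wrist 346.1176911224391 320.68629736611723 194.77125769748187 [[ 3.24319266e-01 -9.45947658e-01  2.05753383e-04]
 [-9.15680842e-01 -3.13887657e-01  2.51004252e-01]
 [-2.37372301e-01 -8.15939194e-02 -9.67985962e-01]] [-674.68796214  -29.17089328  389.53986883]
```

View pics/top0.png

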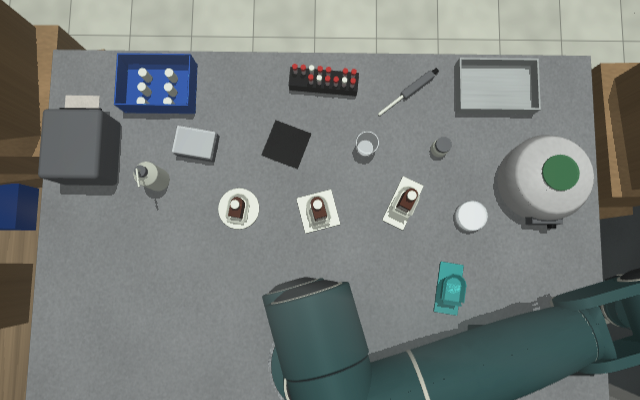

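View pics/scene0.png

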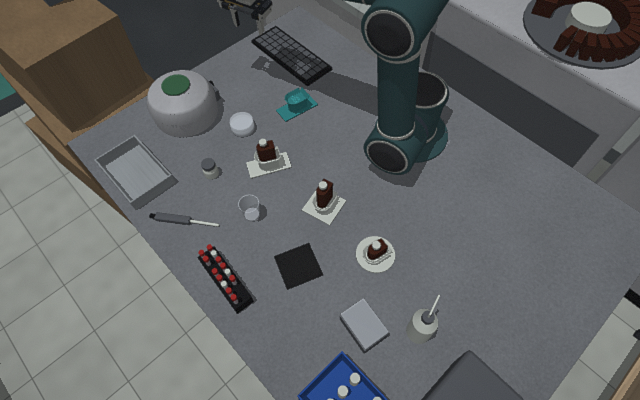

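The top picture shows the risers: the round low one at (238,208), the square middle one at (318,210) and the oblong high one at (405,202). The turquoise look-alike is at (450,288). The pad is at (287,144), the beaker at (366,145), the jar at (441,147) and the tip box at (195,143). Next I'll crop and measure.

```bash
cat > h.py <<'E'
from rig import *
import numpy as np, cv2
def world(d):
    z=d["z_map"];v,u=np.mgrid[0:400,0:640]
    P=np.stack([(u-d["cx"])/d["fx"]*z,(v-d["cy"])/d["fy"]*z,z],-1)
    return (P-d["t"])@d["R"]
E
python3 - <<'E'
from h import *
d=get_image("top");W=world(d)
im=d["img"][:,:,::-1]
c=im[110:260,150:480];cv2.imwrite("pics/topc.png",cv2.resize(c,(792,360),interpolation=cv2.INTER_CUBIC))
for n in ["tall_mid","medium_mid","short_mid","low_seat","middle_seat","high_seat","pad","beaker_mid","jar_mid","tipbox_mid"]:
    for m in masks_of(n,"top")[:4]:
        p=W[m["pixels"]&(d["z_map"]>0)]
        print(n,round(m["score"],2),m["box"],len(p),"med",np.median(p,0).round(),"zmax",np.percentile(p[:,2],[50,95,99]).round() )
for n,b in dict(L=(215,185,262,232),M=(295,185,345,235),H=(380,175,428,230)).items():
    w=W[b[1]:b[3],b[0]:b[2]].reshape(-1,3); col=d["img"][b[1]:b[3],b[0]:b[2]].reshape(-1,3).astype(int)
    zt=np.percentile(w[:,2],99.5); t=w[w[:,2]>zt-6]
    print(n,zt,"cap",t.mean(0).round(1),len(t))
E
```

```text
tall_mid 0.66 [310.7, 195.7, 15.4, 26.3] 315 med [442.   5. 118.] zmax [118. 143. 146.]
medium_mid 0.76 [397.0, 187.9, 21.9, 25.5] 308 med [ 471. -246.  118.] zmax [118. 143. 145.]
medium_mid 0.73 [312.6, 195.7, 13.5, 28.4] 254 med [441.   3. 119.] zmax [119. 143. 146.]
short_mid 0.54 [229.9, 200.3, 17.2, 18.5] 252 med [446. 239.  58.] zmax [58. 82. 85.]
short_mid 0.41 [312.5, 193.0, 15.1, 28.2] 287 med [442.   3. 118.] zmax [118. 143. 146.]
low_seat 0.89 [217.4, 188.9, 42.8, 36.5] 1051 med [449. 235.   9.] zmax [ 9. 26. 29.]
middle_seat 0.7 [296.2, 188.1, 42.2, 43.6] 950 med [441.   6.   9.] zmax [ 9. 45. 49.]
high_seat 0.97 [381.7, 176.4, 40.0, 55.1] 835 med [ 454. -239.    9.] zmax [ 9. 65. 68.]
high_seat 0.6 [433.4, 259.2, 30.4, 57.0] 1323 med [ 223. -381.   17.] zmax [17. 65. 68.]
pad 0.96 [262.4, 122.7, 48.4, 45.2] 1440 med [653. 104.   3.] zmax [ 3.  9. 11.]
beaker_mid 0.57 [355.8, 129.1, 23.4, 28.1] 418 med [ 653. -141.   26.] zmax [26. 74. 76.]
jar_mid 0.89 [432.6, 136.9, 20.9, 22.7] 305 med [ 639. -357.   62.] zmax [62. 69. 70.]
L 84.45069661310109 cap [439.1 212.8 244.8] 58
M 147.2885389713004 cap [414.1   2.8 480.4] 46
H 144.01293188398714 cap [ 465.7 -232.8  252.3] 70
```

View pics/topc.png

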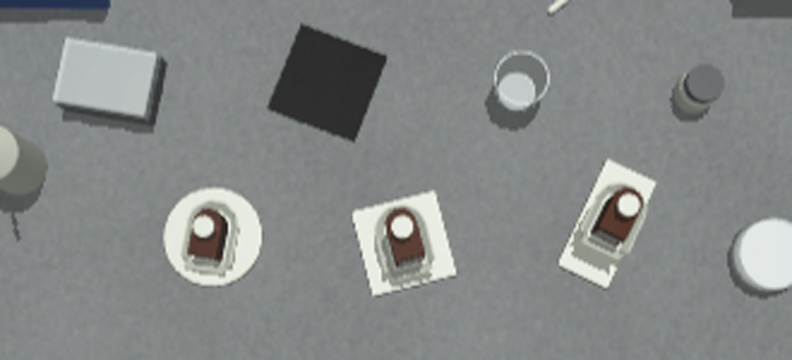

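The heights fit: the short bottle is on low (82), the tall one on middle (about 142) and the medium one on high (about 142). There are two candidates for high_seat, (405,202) white and (450,288) turquoise. I mean the white one, since turquoise is excluded. I'll park the short bottle on the pad, then move tall to low, medium to middle and short to high. First I'll look at each riser with the wrist camera.

```bash
cat >> h.py <<'E'
def rows(target,head=None):
    """print shift in tool axes to put TCP at target with tool x heading `head` deg"""
    s=state();R=s["orientation"];p=s["ee_pos"]
    d=R.T@(np.array(target,float)-p)
    h0=np.degrees(np.arctan2(R[1,0],R[0,0]))
    yw=0 if head is None else -((head-h0+180)%360-180)
    n=max(np.linalg.norm(d)/41.7,abs(yw)/7.16)
    print("t %.2f p %s head %.1f -> shift %s yaw %.4f rad (%.1f deg) rows>=%.1f  j6 %.1f"%(s["time_s"],p.round(1),h0,d.round(1),np.radians(yw),yw,n,s["joints"][5]))
E
python3 - <<'E'
from h import *
d=get_image("wrist");s=state()
C=-d["R"].T@d["t"]; print(C, s["orientation"].T@(C-s["ee_pos"]), s["orientation"].T@d["R"].T)
rows([440,-245,330],0)
E
```

```text
[ 284.57308835 -615.60348751  385.19700504] [  69.87666853   -0.41450919 -166.52623384] [[ 4.50461367e-04 -9.67975893e-01 -2.51042761e-01]
 [ 9.99999204e-01  1.40151791e-04  1.25395949e-03]
 [-1.17861847e-03 -2.51043126e-01  9.67975186e-01]]
t 0.75 p [ 218.6 -638.6  218.7] head 18.9 -> shift [ 337.  -300.7 -111.3] yaw 0.3298 rad (18.9 deg) rows>=11.2  j6 -2.2
```

View pics/wrist0.png

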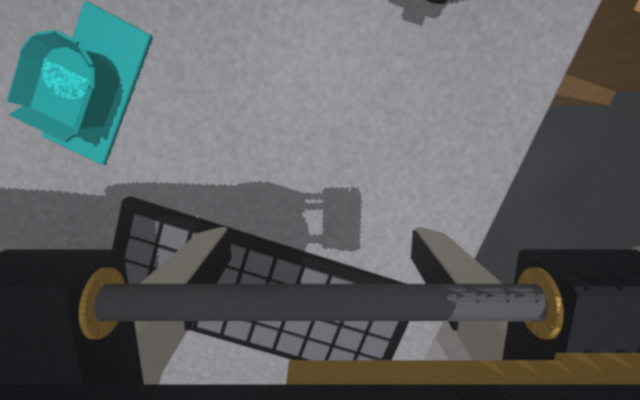

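```bash
python3 -m inch '0 0 -30 0 93; 0 0 -60 0.05 93; 30 -25 -90 0.1 93; 60 -52 -111 0.15 93; 95 -80 -111 0.2 93; 125 -110 -111 0.25 93; 155 -138 -111 0.3 93; 185 -165 -111 0.33 93; 215 -192 -111 0.33 93; 245 -219 -111 0.33 93; 275 -246 -111 0.33 93; 305 -273 -111 0.33 93'; python3 -m inch '20 -20 0 0 93; 30 -30 0 0 93; 30 -30 0 0 93'; python3 - <<'E'
from h import *
d=get_image("wrist");cv2.imwrite("pics/wH.png",d["img"][:,:,::-1]);np.savez("wH.npz",W=world(d),**d)
rows([410,5,330],0)
E
```

```text
time_s: 1.75
ee_pos: [415.8, -285.6, 330.0]
orientation: [[1.0, -0.001, 0.001], [-0.001, -1.0, -0.0], [0.001, 0.0, -1.0]]
wrist_force: [0.8, 0.1, 0.7]
grip_width: 93.3
time_s: 2.0
ee_pos: [447.3, -253.5, 330.1]
orientation: [[1.0, 0.003, 0.001], [0.003, -1.0, -0.0], [0.001, 0.0, -1.0]]
wrist_force: [-1.0, -0.4, 0.6]
grip_width: 92.9
t 2.05 p [ 446.4 -254.7  330. ] head 0.1 -> shift [-3.590e+01 -2.597e+02 -2.000e-01] yaw 0.0019 rad (0.1 deg) rows>=6.3  j6 57.3
```

View pics/wH.png

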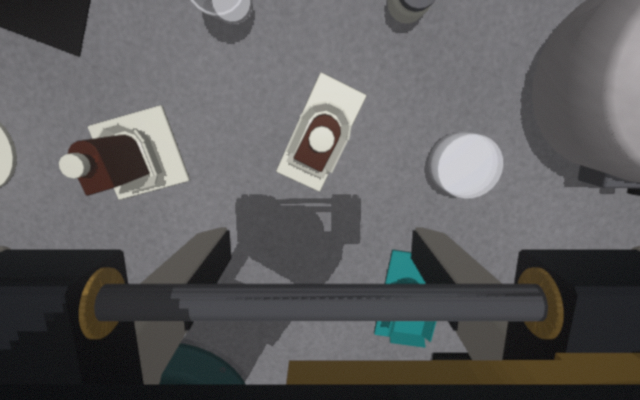

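The wrist view shows the medium bottle on the high riser near (320,138), with its round end to the upper right. On to the middle and low risers.

```bash
python3 -m inch '-5 -37 0 0 93; -10 -74 0 0 93; -15 -111 0 0 93; -20 -148 0 0 93; -25 -185 0 0 93; -30 -222 0 0 93; -36 -260 0 0 93; -36 -260 0 0 93; -36 -260 0 0 93' ; python3 - <<'E'
from h import *
d=get_image("wrist");cv2.imwrite("pics/wM.png",d["img"][:,:,::-1]);np.savez("wM.npz",W=world(d),**d)
rows([415,239,330],0)
E
```

```text
time_s: 2.8
ee_pos: [409.5, 5.9, 330.1]
orientation: [[1.0, 0.005, 0.001], [0.005, -1.0, -0.001], [0.001, 0.001, -1.0]]
wrist_force: [0.2, -0.5, 0.3]
grip_width: 92.8
t 2.85 p [409.8   4.8 330. ] head 0.2 -> shift [ 5.900e+00 -2.342e+02 -2.000e-01] yaw 0.0027 rad (0.2 deg) rows>=5.6  j6 87.0
```

View pics/wM.png

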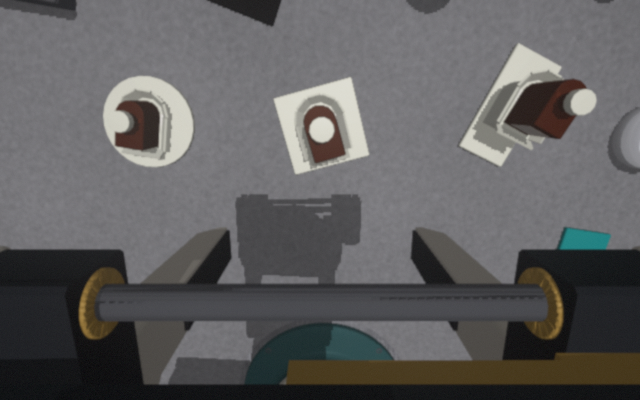

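```bash
python3 -m inch '0 -37 0 0 93; 0 -74 0 0 93; 0 -111 0 0 93; 2 -148 0 0 93; 4 -185 0 0 93; 5 -222 0 0 93; 5 -234 0 0 93; 5 -234 0 0 93; 5 -234 0 0 93' ; python3 - <<'E'
from h import *
d=get_image("wrist");cv2.imwrite("pics/wL.png",d["img"][:,:,::-1]);np.savez("wL.npz",W=world(d),**d)
for n,c,zt in [("L",(446,239),82),("M",(442,5),142),("H",(471,-246),142)]:
    f=np.load(f"w{n}.npz");W=f["W"];z=W[...,2];im=f["img"].astype(int)
    near=(np.hypot(W[...,0]-c[0],W[...,1]-c[1])<75)&(f["z_map"]>0)
    cap=W[near&(abs(z-zt)<8)]
    body=W[near&(abs(z-zt+24)<5)&(im.sum(-1)<330)&(im[...,0]>im[...,2]+10)]
    fl={82:12,142:32}[zt]; fl=52 if n=="H" else fl
    rim=W[near&(abs(z-fl-14)<4)]
    foot=W[near&(z<14)&(im.min(-1)>150)]
    print(n,"cap",((cap.max(0)+cap.min(0))/2).round(1),np.ptp(cap,0).round(),np.median(cap[:,2]),"n",len(cap),len(body),len(rim),len(foot))
    for k,q in (("body",body),("rim",rim),("foot",foot)):
        r=cv2.minAreaRect(q[:,:2].astype(np.float32));print("  ",k,np.round(r[0],1),np.round(r[1],1),round(r[2],1),"z",np.median(q[:,2]).round(1))
    (vx,vy)=cap.mean(0)[:2]-body.mean(0)[:2];print("   cap-body dir",np.degrees(np.arctan2(vy,vx)).round(1))
E
```

```text
time_s: 3.6
ee_pos: [414.9, 237.6, 329.4]
orientation: [[1.0, 0.002, 0.0], [0.002, -1.0, -0.002], [0.0, 0.002, -1.0]]
wrist_force: [0.5, 0.5, -0.3]
grip_width: 93.1
L cap [460.3 244.   80.4] [24. 24.  9.] 82.28021787304627 n 372 802 734 3724
   body [454.9 244.8] [34.5 58.4] 81.5 z 58.3
   rim [455.6 244.8] [66.1 88.8] 81.1 z 25.0
   foot [454.8 243.9] [124.7 126. ] 84.8 z 8.5
   cap-body dir -7.2
M cap [455.6   5.7 140.8] [25. 24.  8.] 142.3322867887939 n 509 1132 743 3006
   body [450.5   4.1] [58.6 36.1] 16.7 z 118.4
   rim [450.5   4.5] [88.9 66. ] 15.6 z 45.1
   foot [449.9   3.6] [111.  110.7] 15.1 z 8.4
   cap-body dir 17.0
H cap [ 484.2 -253.6  140.3] [25. 24.  9.] 142.42629286370175 n 506 1103 848 1594
   body [ 479.3 -251.5] [35.2 59.2] 63.1 z 118.4
   rim [ 478.6 -251.6] [65.6 88.8] 64.6 z 65.0
   foot [ 472.3 -252.2] [ 75. 142.] 64.8 z 8.4
   cap-body dir -27.1
```

View pics/wL.png

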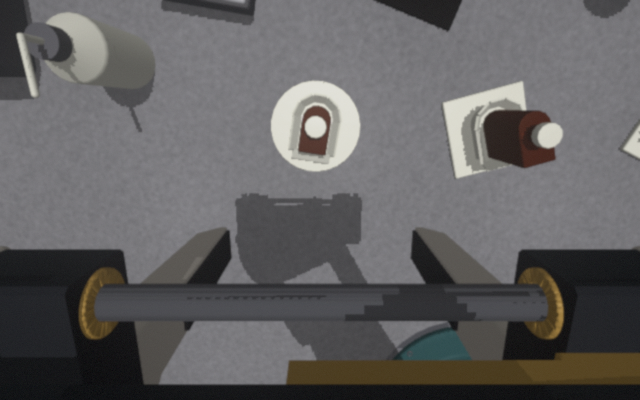

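The measurements agree: every rim is 66x89 at the expected height. The seat points and headings are L (446.7,246.2) at −8.9°, M (441.8,2.1) at 15.5° and H (470.5,−247.7) at −25.3°. I'll grasp the short bottle now.

```bash
python3 - <<'E'
from h import *
rows([446.3,246.2,32],-8.8)
d=get_image("top");W=world(d)
m=masks_of("pad","top")[0];p=W[m["pixels"]];p=p[p[:,2]<12]
print(cv2.minAreaRect(p[:,:2].astype(np.float32)))
E
```

```text
t 3.65 p [414.9 237.2 329.6] head 0.1 -> shift [ 31.2  -9.4 297.6] yaw 0.1546 rad (8.9 deg) rows>=7.2  j6 116.7
((654.563720703125, 106.62062072753906), (123.42417907714844, 120.445068359375), 69.31050109863281)
```

```bash
python3 -m inch '15 -5 20 0.08 93; 31 -9.4 50 0.155 93; 31 -9.4 90 0.155 93; 31 -9.4 125 0.155 93; 31 -9.4 160 0.155 93; 31 -9.4 190 0.155 93; 31 -9.4 190 0.155 93; 31 -9.4 190 0.155 93'; python3 -c "
from h import *
rows([446.3,246.2,32],-8.8)"
```

```text
time_s: 4.42
ee_pos: [445.9, 245.2, 140.0]
orientation: [[0.988, -0.155, -0.0], [-0.155, -0.988, -0.002], [0.0, 0.002, -1.0]]
wrist_force: [0.5, 0.6, 0.7]
grip_width: 92.7
t 4.42 p [445.9 245.2 140. ] head -8.9 -> shift [  0.2  -1.3 107.9] yaw -0.0024 rad (-0.1 deg) rows>=2.6  j6 124.9
```

```bash
python3 -m inch '0 -1 25 0 93; 0 -1 50 0 93; 0 -1 75 0 93; 0 -1 95 0 93; 0 -1 108 0 93; 0 -1 108 0 93; 0 -1 108 0 93; 0 -1 108 0 60; 0 -1 108 0 40; 0 -1 108 0 30; 0 -1 108 0 30; 0 -1 108 0 30' 30; python3 -m inch '0 0 0 0 30; 0 0 0 0 30; 0 0 0 0 30; 0 0 0 0 30; 0 0 0 0 30; 0 0 0 0 30'
```

```text
time_s: 5.42
ee_pos: [446.2, 246.1, 32.4]
orientation: [[0.988, -0.155, 0.001], [-0.155, -0.988, -0.002], [0.001, 0.001, -1.0]]
wrist_force: [0.2, -0.1, 0.0]
grip_width: 64.5
time_s: 5.92
ee_pos: [446.2, 246.1, 32.4]
orientation: [[0.988, -0.155, 0.001], [-0.155, -0.988, -0.002], [0.001, 0.002, -1.0]]
wrist_force: [-0.4, 0.7, 0.6]
grip_width: 35.9
```

```bash
python3 -m inch '0 0 -10 0 30; 0 0 -25 0 30; 0 0 -45 0 30; 0 0 -70 0 30; 0 0 -95 0 30; 0 0 -110 0 30; 0 0 -110 0 30';python3 -c "
from h import *
s=state();print(s['grip_width'],s['wrist_force'])
rows([650,106,26],-9)"
```

```text
time_s: 6.5
ee_pos: [447.3, 246.8, 146.8]
orientation: [[0.988, -0.155, 0.005], [-0.155, -0.988, 0.001], [0.005, -0.002, -1.0]]
wrist_force: [1.0, 0.0, -0.0]
grip_width: 35.7
35.7133407767795 [ 0.96847269  0.04161646 -0.04965105]
t 6.50 p [447.3 246.8 146.8] head -8.9 -> shift [221.5 107.8 121.7] yaw 0.0012 rad (0.1 deg) rows>=6.6  j6 125.0
```

```bash
python3 -m inch '15 7 0 0 30; 45 22 0 0 30; 80 39 0 0 30; 115 56 0 0 30; 150 73 0 0 30; 185 90 0 0 30; 210 102 0 0 30; 221.5 107.8 0 0 30; 221.5 107.8 0 0 30; 221.5 107.8 0 0 30; 221.5 107.8 40 0 30; 221.5 107.8 70 0 30';python3 -c "
from h import *
s=state();print(s['grip_width'],s['wrist_force'])
rows([650,106,26],-9)"
```

```text
time_s: 7.5
ee_pos: [649.1, 107.2, 77.4]
orientation: [[0.988, -0.154, 0.007], [-0.154, -0.988, 0.001], [0.007, -0.002, -1.0]]
wrist_force: [-0.3, 0.5, -1.4]
grip_width: 36.2
36.22438172759871 [-0.34909196  0.49183841 -1.3517115 ]
t 7.50 p [649.1 107.2  77.4] head -8.9 -> shift [ 0.7  1.1 51.4] yaw 0.0022 rad (0.1 deg) rows>=1.2  j6 106.0
```

```bash
python3 -m inch '0 0 20 0 30; 0 0 35 0 30; 0 0 46 0 30; 0 0 50 0 30; 0 0 51 0 30; 0 0 52 0 30; 0 0 52 0 30; 0 0 52.5 0 30; 0 0 53 0 30; 0 0 53 0 30';python3 -c "
from h import *
s=state();print(s['grip_width'],s['wrist_force'],s['ee_pos'])"
```

```text
time_s: 8.33
ee_pos: [649.6, 107.2, 24.8]
orientation: [[0.988, -0.154, 0.008], [-0.154, -0.988, 0.001], [0.008, -0.002, -1.0]]
wrist_force: [-0.2, 1.1, 0.5]
grip_width: 35.8
35.77970162872042 [-0.24233162  1.11909547  0.52176267] [649.61110188 107.19436856  24.80548435]
```

```bash
python3 -m inch '0 0 0.5 0 30; 0 0 0.5 0 45; 0 0 0.5 0 60; 0 0 0.5 0 93; 0 0 0 0 93; 0 0 0 0 93; 0 0 0 0 93; 0 0 -15 0 93; 0 0 -40 0 93; 0 0 -75 0 93; 0 0 -110 0 93; 0 0 -145 0 93'; python3 -c "
from h import *
rows([441.8,1.9,200],16.0)
d=get_image('top');cv2.imwrite('pics/t1.png',cv2.resize(d['img'][90:250,200:460,::-1],(780,480)))
d=get_image('wrist');cv2.imwrite('pics/w1.png',d['img'][:,:,::-1])
"
```

```text
time_s: 9.33
ee_pos: [648.2, 107.0, 172.7]
orientation: [[0.988, -0.154, 0.008], [-0.154, -0.988, 0.001], [0.008, -0.003, -1.0]]
wrist_force: [0.4, 0.6, 0.5]
grip_width: 92.6
t 9.33 p [648.2 107.  172.7] head -8.9 -> shift [-187.4  135.6  -29.2] yaw -0.4343 rad (-24.9 deg) rows>=5.6  j6 106.0
```

View pics/w1.png

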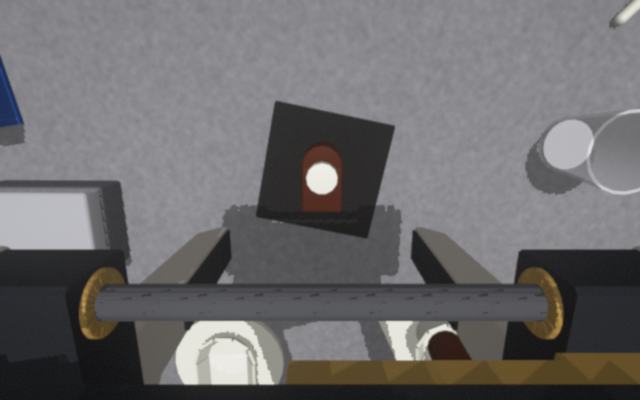

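The short bottle stands upright on the pad at (322,178). Next is the tall one.

```bash
python3 -m inch '-10 8 -25 -0.05 93; -40 30 -29 -0.12 93; -72 52 -29 -0.2 93; -105 76 -29 -0.28 93; -135 98 -29 -0.36 93; -165 119 -29 -0.43 93; -187.4 135.6 -29 -0.435 93; -187.4 135.6 -29 -0.435 93; -187.4 135.6 -29 -0.435 93;-187.4 135.6 -29 -0.435 93'; python3 -c "
from h import *
rows([441.8,1.9,77],16.0)
"
```

```text
time_s: 10.27
ee_pos: [444.2, 2.3, 204.0]
orientation: [[0.961, 0.276, 0.019], [0.276, -0.961, 0.003], [0.019, 0.003, -1.0]]
wrist_force: [-0.4, 0.6, -0.2]
grip_width: 92.9
t 10.27 p [444.2   2.3 204. ] head 16.0 -> shift [ -4.8  -0.7 127. ] yaw 0.0003 rad (0.0 deg) rows>=3.0  j6 70.9
```

```bash
python3 -m inch '-4.8 -0.7 0 0 93;-4.8 -0.7 0 0 93;-4.8 -0.7 0 0 93;-4.8 -0.7 0 0 93;-4.8 -0.7 0 0 93'; python3 -c "
from h import *
print(state()['orientation'].round(4),state()['joints'])
rows([441.8,1.9,77],16.0)
"
```

```text
time_s: 10.68
ee_pos: [439.6, 1.7, 203.7]
orientation: [[0.961, 0.276, 0.018], [0.276, -0.961, 0.003], [0.018, 0.003, -1.0]]
wrist_force: [-0.7, -1.1, -0.8]
grip_width: 93.2
[[ 0.9609  0.2761  0.0181]
 [ 0.2761 -0.9611  0.0026]
 [ 0.0181  0.0025 -0.9998]] [ -3.23997963 -24.44665514 111.56241229   0.20673254  91.85785659
  70.73743435]
t 10.68 p [439.6   1.7 203.7] head 16.0 -> shift [-1.000e-01  1.000e-01  1.267e+02] yaw 0.0006 rad (0.0 deg) rows>=3.0  j6 70.7
```

```bash
python3 -m inch '0 0 25 0 93; 0 0 55 0 93; 0 0 85 0 93; 0 0 110 0 93; 0 0 127 0 93; 0 0 127 0 93; 0 0 127 0 60; 0 0 127 0 30; 0 0 127 0 30; 0 0 127 0 30; 0 0 127 0 30; 0 0 127 0 30' 30; python3 -m inch '0 0 0 0 30; 0 0 0 0 30; 0 0 0 0 30; 0 0 0 0 30; 0 0 0 0 30; 0 0 0 0 30'
```

```text
time_s: 11.68
ee_pos: [442.1, 2.0, 77.3]
orientation: [[0.961, 0.276, 0.019], [0.276, -0.961, 0.003], [0.019, 0.003, -1.0]]
wrist_force: [-0.3, 0.3, 0.4]
grip_width: 57.2
time_s: 12.18
ee_pos: [442.1, 2.0, 77.4]
orientation: [[0.961, 0.276, 0.019], [0.276, -0.961, 0.002], [0.019, 0.003, -1.0]]
wrist_force: [-1.1, -0.5, 0.8]
grip_width: 35.9
```

```bash
python3 -m inch '0.2 0 -8 0 30; 0.4 0 -20 0 30; 0.7 0 -35 0 30; 1 0 -50 0 30; 1.2 0 -65 0 30; 1.2 0 -70 0 30; 1.2 0 -70 0 30'; python3 -c "
from h import *
print(state()['orientation'].round(4)[:,2])
rows([446.7,246.2,148],-8.9)
"
```

```text
time_s: 12.77
ee_pos: [442.6, 2.2, 149.3]
orientation: [[0.961, 0.276, 0.022], [0.276, -0.961, 0.002], [0.022, 0.004, -1.0]]
wrist_force: [0.7, -0.1, -0.3]
grip_width: 36.1
[ 0.0217  0.0024 -0.9998]
t 12.77 p [442.6   2.2 149.3] head 16.0 -> shift [  71.3 -233.4    2. ] yaw 0.4352 rad (24.9 deg) rows>=5.9  j6 70.8
```

```bash
python3 -m inch '4 -12 0 0.02 30; 12 -38 0 0.07 30; 22 -70 0 0.13 30; 32 -104 0 0.19 30; 42 -138 0 0.25 30; 52 -170 1 0.31 30; 60 -197 1 0.37 30; 67 -220 2 0.415 30; 71 -233.4 2 0.435 30; 71.3 -233.4 2 0.435 30; 71.3 -233.4 2 0.435 30; 71.3 -233.4 2 0.435 30'; python3 -c "
from h import *
print(state()['orientation'].round(4)[:,2])
rows([446.7,246.2,57.4],-8.9)
d=get_image('wrist');cv2.imwrite('pics/w2.png',d['img'][:,:,::-1])
d=get_image('scene');cv2.imwrite('pics/s2.png',cv2.resize(d['img'][130:330,260:480,::-1],(660,600)))
"
```

```text
time_s: 13.77
ee_pos: [446.5, 245.5, 147.5]
orientation: [[0.988, -0.154, 0.021], [-0.154, -0.988, 0.002], [0.021, -0.005, -1.0]]
wrist_force: [-0.2, 0.4, -1.6]
grip_width: 35.5
[ 0.021   0.0018 -0.9998]
t 13.77 p [446.5 245.5 147.5] head -8.9 -> shift [-1.8 -0.3 90.1] yaw 0.0006 rad (0.0 deg) rows>=2.2  j6 125.1
```

View pics/s2.png

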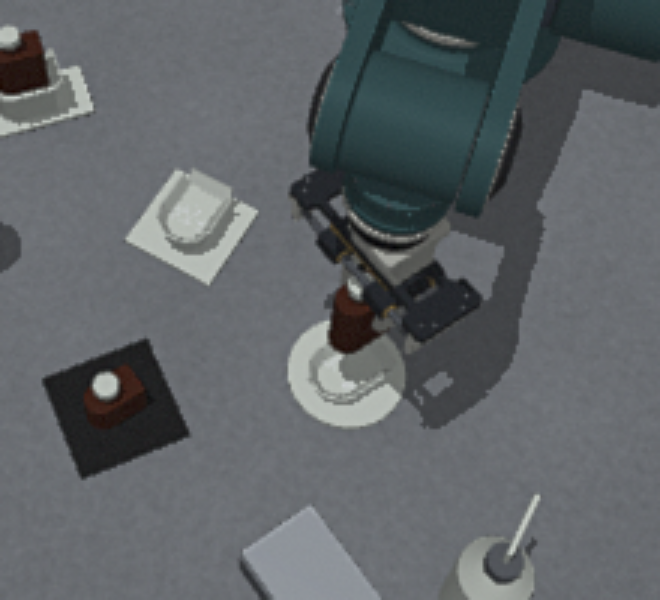

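View pics/w2.png

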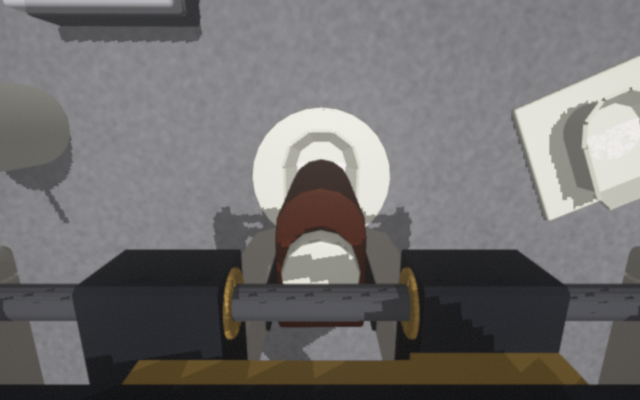

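Tall is held upright, centred over the low seat and aligned with it. I'll lower it now.

```bash
python3 -m inch '-0.4 -0.5 20 0 30; -0.9 -0.5 42 0 30; -1.4 -0.5 60 0 30; -1.5 -0.5 68 0 30; -1.7 -0.5 75 0 30; -1.8 -0.5 80 0 30; -1.8 -0.5 84 0 30; -1.8 -0.5 86 0 30; -1.8 -0.5 87 0 30; -1.8 -0.5 87 0 30'; python3 -c "
from h import *
rows([446.7,246.2,57.4],-8.9);print(state()['wrist_force'])
"
```

```text
time_s: 14.7
ee_pos: [447.1, 246.4, 61.2]
orientation: [[0.988, -0.155, 0.022], [-0.155, -0.988, 0.002], [0.021, -0.006, -1.0]]
wrist_force: [1.2, 0.1, -1.9]
grip_width: 35.7
t 14.70 p [447.1 246.4  61.2] head -8.9 -> shift [-0.4  0.2  3.8] yaw -0.0004 rad (-0.0 deg) rows>=0.1  j6 125.3
[ 1.22582291  0.07464155 -1.86210526]
```

```bash
python3 -m inch '0 0 1 0 30; 0 0 2 0 30; 0 0 3 0 30; 0 0 3.5 0 30; 0 0 4 0 30; 0 0 4.5 0 30; 0 0 4.5 0 30; 0 0 4.5 0 30'; python3 -c "
from h import *
rows([446.7,246.2,57.4],-8.9);print(state()['wrist_force'])
"
```

```text
time_s: 15.37
ee_pos: [447.3, 246.4, 57.3]
orientation: [[0.988, -0.155, 0.022], [-0.155, -0.988, 0.002], [0.022, -0.006, -1.0]]
wrist_force: [-2.7, -1.5, 7.3]
grip_width: 36.2
t 15.37 p [447.3 246.4  57.3] head -8.9 -> shift [-0.6  0.3 -0.1] yaw -0.0004 rad (-0.0 deg) rows>=0.0  j6 125.3
[-2.70136716 -1.5078964   7.27219501]
```

Contact is 7 N at the expected seated height, so I'll release.

```bash
python3 -m inch '0 0 0 0 36; 0 0 0 0 45; 0 0 0 0 60; 0 0 0 0 93; 0 0 0 0 93; 0 0 0 0 93; 0.4 0 -15 0 93; 0.9 0 -40 0 93; 1.6 0 -75 0 93; 2.4 0 -110 0 93; 3 0 -140 0 93; 3 0 -140 0 93'; python3 -c "
from h import *
rows([471,-247.6,215],-25.8);print(state()['orientation'][:,2])
d=get_image('wrist');cv2.imwrite('pics/w3.png',d['img'][:,:,::-1]);W=world(d);z=W[...,2]
near=np.hypot(W[...,0]-450,W[...,1]-245)<60
c=W[near&(z>112)&(z<135)];print('cap',c.mean(0),len(c))
"
```

```text
time_s: 16.37
ee_pos: [448.7, 246.3, 203.9]
orientation: [[0.987, -0.155, 0.029], [-0.155, -0.988, 0.006], [0.028, -0.01, -1.0]]
wrist_force: [-0.6, -0.5, 1.7]
grip_width: 92.8
t 16.37 p [448.7 246.3 203.9] head -8.9 -> shift [ 99.  484.4 -13.3] yaw 0.2944 rad (16.9 deg) rows>=11.9  j6 125.1
[ 0.02944447  0.00588727 -0.99954908]
cap [462.49232472 244.83157586 122.04287672] 957
```

View pics/w3.png

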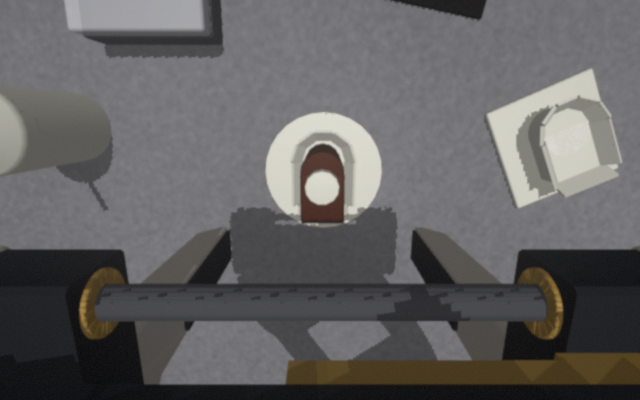

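Tall is fully down: the cap is at z 122.0, where 122 is expected. Next is medium on the high riser.

```bash
python3 -m inch '3 15 0 0.01 93; 9 45 -3 0.04 93; 16 80 -4 0.07 93; 24 116 -5 0.1 93; 31 152 -6 0.12 93; 38 188 -7 0.14 93; 45 218 -7 0.15 93; 49 240 -7 0.15 93; 50 245 -7 0.15 93; 50 245 -7 0.15 93; 50 245 -7 0.15 93; 50 245 -7 0.15 93'; python3 -c "
from h import *
rows([471,-247.6,215],-25.8);print(state()['orientation'][:,2])
"
```

```text
time_s: 17.42
ee_pos: [459.3, -2.8, 206.3]
orientation: [[0.954, -0.3, 0.026], [-0.3, -0.954, 0.005], [0.023, -0.013, -1.0]]
wrist_force: [-0.1, -0.2, 1.4]
grip_width: 93.3
t 17.42 p [459.3  -2.8 206.3] head -17.5 -> shift [ 84.9 229.9  -9.6] yaw 0.1453 rad (8.3 deg) rows>=5.9  j6 103.7
[ 0.02620483  0.00499976 -0.99964409]
```

```bash
python3 -m inch '5 14 0 0.01 93; 16 43 -2 0.04 93; 29 78 -3 0.07 93; 42 114 -5 0.1 93; 55 149 -7 0.12 93; 67 182 -8 0.14 93; 77 210 -9 0.145 93; 83 225 -9.6 0.145 93; 84.9 229.9 -9.6 0.145 93; 84.9 229.9 -9.6 0.145 93; 84.9 229.9 -9.6 0.145 93; 84.9 229.9 -9.6 0.145 93'; python3 -c "
from h import *
rows([471,-247.6,86],-25.8);print(state()['orientation'][:,2])
"
```

```text
time_s: 18.42
ee_pos: [471.3, -246.2, 215.0]
orientation: [[0.901, -0.433, 0.026], [-0.433, -0.901, 0.005], [0.021, -0.016, -1.0]]
wrist_force: [0.2, 0.5, -0.4]
grip_width: 92.6
t 18.42 p [ 471.3 -246.2  215. ] head -25.7 -> shift [ -2.4   3.4 128.9] yaw 0.0019 rad (0.1 deg) rows>=3.1  j6 84.8
[ 0.0262641   0.00515721 -0.99964174]
```

```bash
python3 -m inch '-0.5 0.7 25 0 93; -1 1.4 55 0 93; -1.6 2.2 85 0 93; -2.1 3 112 0 93; -2.4 3.4 128 0 93; -2.4 3.4 129 0 93; -2.4 3.4 129 0 60; -2.4 3.4 129 0 30; -2.4 3.4 129 0 30; -2.4 3.4 129 0 30; -2.4 3.4 129 0 30; -2.4 3.4 129 0 30' 30; python3 -m inch '0 0 0 0 30; 0 0 0 0 30; 0 0 0 0 30; 0 0 0 0 30; 0 0 0 0 30; 0 0 0 0 30'; python3 -c "
from h import *
s=state();print(s['orientation'][:,2],s['wrist_force']);rows(s['ee_pos']+[0,0,75])
"
```

```text
time_s: 19.42
ee_pos: [471.2, -247.7, 86.5]
orientation: [[0.901, -0.433, 0.027], [-0.433, -0.901, 0.005], [0.022, -0.016, -1.0]]
wrist_force: [0.8, 0.0, 0.8]
grip_width: 57.5
time_s: 19.92
ee_pos: [471.2, -247.7, 86.6]
orientation: [[0.901, -0.433, 0.027], [-0.433, -0.901, 0.005], [0.022, -0.016, -1.0]]
wrist_force: [-0.2, -0.3, 2.6]
grip_width: 36.1
[ 0.02695275  0.00465967 -0.99962585] [-0.22589777 -0.27716492  2.58508377]
t 19.92 p [ 471.2 -247.7   86.6] head -25.7 -> shift [  1.7  -1.2 -75. ] yaw 0.0000 rad (0.0 deg) rows>=1.8  j6 84.4
```

```bash
python3 -m inch '0.2 -0.1 -8 0 30; 0.5 -0.3 -20 0 30; 0.8 -0.6 -36 0 30; 1.2 -0.9 -52 0 30; 1.5 -1.1 -66 0 30; 1.7 -1.2 -73 0 30; 1.7 -1.2 -75 0 30; 1.7 -1.2 -75 0 30; 1.7 -1.2 -75 0 30; 1.7 -1.2 -75 0 30'; python3 -c "
from h import *
s=state();print(s['orientation'][:,2],s['wrist_force'],s['grip_width'])
rows([441.8,2.1,155],15.5)
"
```

```text
time_s: 20.75
ee_pos: [471.0, -247.6, 160.6]
orientation: [[0.901, -0.433, 0.026], [-0.434, -0.901, 0.005], [0.021, -0.016, -1.0]]
wrist_force: [0.1, 0.5, -1.8]
grip_width: 35.8
[ 0.02583841  0.00535741 -0.99965178] [ 0.14011712  0.54747739 -1.80515599] 35.79829692198178
t 20.75 p [ 471.  -247.6  160.6] head -25.7 -> shift [-134.7 -212.3    6.2] yaw -0.7191 rad (-41.2 deg) rows>=6.0  j6 84.5
```

```bash
python3 -m inch '-8 -12 0 -0.05 30; -24 -38 0 -0.13 30; -43 -68 1 -0.23 30; -62 -98 2 -0.33 30; -81 -128 3 -0.43 30; -99 -157 4 -0.53 30; -115 -182 5 -0.62 30; -127 -200 6 -0.69 30; -134 -211 6 -0.719 30; -134.7 -212.3 6 -0.719 30; -134.7 -212.3 6 -0.719 30; -134.7 -212.3 6 -0.719 30'; python3 -c "
from h import *
s=state();print(s['orientation'][:,2],s['wrist_force'],s['grip_width'])
rows([441.8,2.1,66.6],15.5)
d=get_image('wrist');cv2.imwrite('pics/w4.png',d['img'][:,:,::-1])
d=get_image('scene');cv2.imwrite('pics/s4.png',cv2.resize(d['img'][110:310,200:420,::-1],(660,600)))
"
```

```text
time_s: 21.75
ee_pos: [441.7, 1.7, 154.9]
orientation: [[0.964, 0.266, 0.025], [0.266, -0.964, 0.005], [0.026, 0.002, -1.0]]
wrist_force: [0.4, -0.4, -1.3]
grip_width: 35.9
[ 0.02529363  0.00516109 -0.99966674] [ 0.40641219 -0.44146275 -1.34377541] 35.90505086844477
t 21.75 p [441.7   1.7 154.9] head 15.4 -> shift [-2.1 -0.6 88.3] yaw -0.0010 rad (-0.1 deg) rows>=2.1  j6 71.2
```

View pics/s4.png

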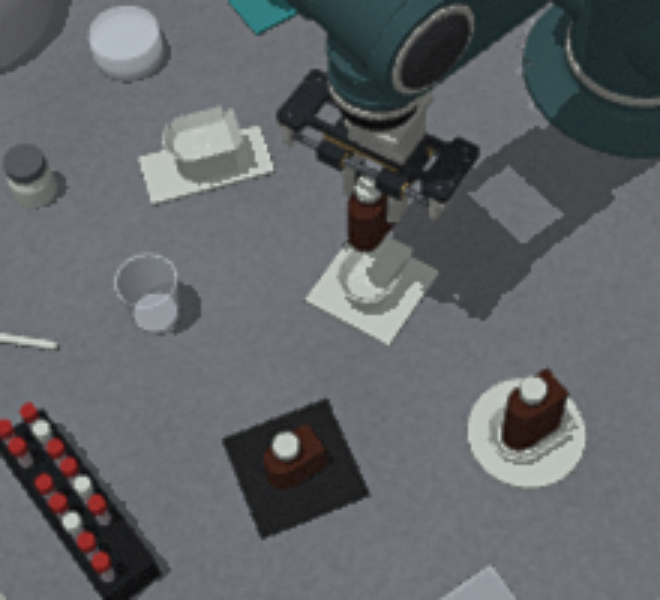

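View pics/w4.png

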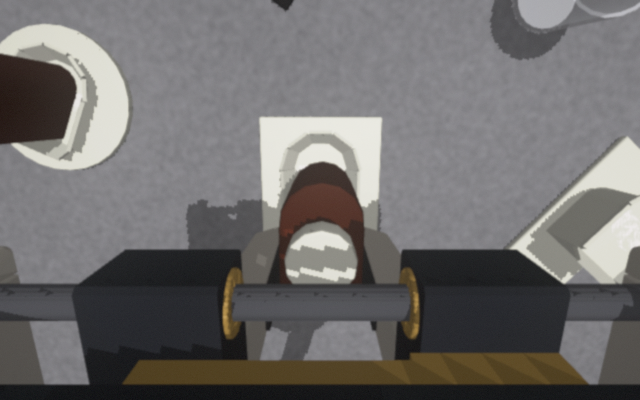

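Medium hangs aligned over the middle seat, and tall stands in the low seat. Lowering it: the seated TCP height should be 66.6.

```bash
python3 -m inch '-0.4 -0.2 20 0 30; -0.9 -0.4 42 0 30; -1.4 -0.6 60 0 30; -1.6 -0.6 68 0 30; -1.8 -0.6 75 0 30; -2 -0.6 80 0 30; -2.1 -0.6 84 0 30; -2.1 -0.6 86 0 30; -2.1 -0.6 87.5 0 30; -2.1 -0.6 88.5 0 30; -2.1 -0.6 89 0 30; -2.1 -0.6 89 0 30'; python3 -c "
from h import *
rows([441.8,2.1,66.6],15.5);print(state()['wrist_force'])
"
```

```text
time_s: 22.85
ee_pos: [442.2, 1.8, 66.6]
orientation: [[0.964, 0.266, 0.026], [0.266, -0.964, 0.005], [0.027, 0.002, -1.0]]
wrist_force: [-0.3, 0.8, 3.3]
grip_width: 35.8
t 22.85 p [442.2   1.8  66.6] head 15.4 -> shift [-0.3 -0.4 -0. ] yaw -0.0016 rad (-0.1 deg) rows>=0.0  j6 71.2
[-0.27905526  0.75900273  3.26763553]
```

```bash
python3 -m inch '0 0 0.5 0 30; 0 0 0.5 0 36; 0 0 0.5 0 45; 0 0 0 0 60; 0 0 0 0 93; 0 0 0 0 93; 0 0 0 0 93; 0 0 0 0 93; 0 0 0 0 93; 0.2 0 -8 0 93; 0.5 0 -20 0 93; 1 0 -40 0 93'; python3 -m inch '0.5 0 -20 0 93; 1.2 0 -45 0 93; 1.9 0 -70 0 93; 2.4 0 -90 0 93; 2.5 0 -95 0 93; 2.5 0 -95 0 93; 2.5 0 -95 0 93; 2.5 0 -95 0 93'; python3 -c "
from h import *
print(state()['orientation'][:,2])
d=get_image('wrist');cv2.imwrite('pics/w5.png',d['img'][:,:,::-1]);W=world(d);z=W[...,2]
near=np.hypot(W[...,0]-445,W[...,1]-4)<60
c=W[near&(z>110)&(z<135)];print('cap',c.mean(0),len(c))
d=get_image('top');W=world(d);z=W[...,2]
near=np.hypot(W[...,0]-650,W[...,1]-107)<60
im=d['img'].astype(int)
c=W[near&(z>68)&(z<84)];print('cap',(c.max(0)+c.min(0))/2,len(c))
b=W[near&(abs(z-50)<5)&(im[...,0]>im[...,2]+10)]
print('body',cv2.minAreaRect(b[:,:2].astype(np.float32)))
rows([650,107,170],-9)
"
```

```text
time_s: 23.85
ee_pos: [441.5, 1.9, 106.7]
orientation: [[0.964, 0.266, 0.024], [0.266, -0.964, 0.005], [0.025, 0.001, -1.0]]
wrist_force: [0.6, 0.3, -0.0]
grip_width: 92.3
time_s: 24.52
ee_pos: [441.2, 2.1, 200.6]
orientation: [[0.964, 0.266, 0.023], [0.266, -0.964, 0.005], [0.023, 0.001, -1.0]]
wrist_force: [0.1, 0.3, -0.3]
grip_width: 92.9
[ 0.02281279  0.0053426  -0.99972548]
cap [457.26343674   5.67931351 122.12041717] 987
cap [661.04559145 105.32463839  74.74762803] 60
body ((654.462646484375, 105.5814208984375), (35.88046646118164, 56.48063278198242), 82.08635711669922)
t 24.62 p [441.2   2.1 200.6] head 15.4 -> shift [228.4 -45.7  35.9] yaw 0.4260 rad (24.4 deg) rows>=5.7  j6 71.3
```

View pics/w5.png

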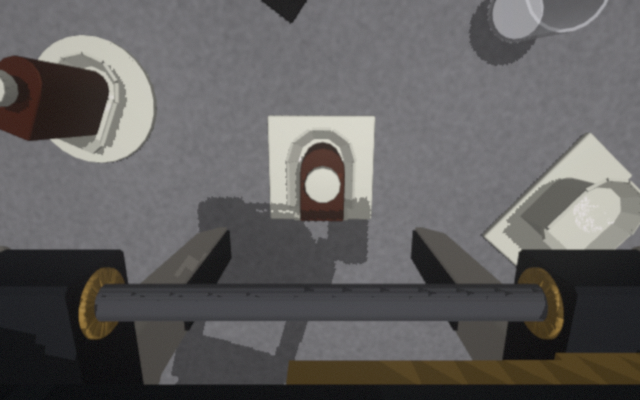

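Medium is seated, with its cap at z 122.1. Now the short bottle from the pad.

```bash
python3 -m inch '8 -2 2 0.02 93; 26 -5 5 0.07 93; 60 -12 10 0.15 93; 96 -19 16 0.22 93; 132 -26 22 0.29 93; 167 -33 28 0.35 93; 198 -40 32 0.41 93; 220 -44 35 0.426 93; 228.4 -45.7 36 0.426 93; 228.4 -45.7 36 0.426 93; 228.4 -45.7 36 0.426 93; 228.4 -45.7 36 0.426 93'; python3 -c "
from h import *
print(state()['orientation'][:,2])
rows([649.5,107.1,26],-8.9)
"
```

```text
time_s: 25.62
ee_pos: [649.2, 106.5, 170.0]
orientation: [[0.987, -0.156, 0.023], [-0.156, -0.988, 0.005], [0.021, -0.009, -1.0]]
wrist_force: [0.1, -0.1, -0.6]
grip_width: 92.9
[ 0.02252415  0.00522746 -0.99973263]
t 25.62 p [649.2 106.5 170. ] head -9.0 -> shift [ -2.9   0.6 144. ] yaw -0.0016 rad (-0.1 deg) rows>=3.5  j6 106.0
```

```bash
python3 -m inch '-0.6 0.1 28 0 93; -1.3 0.3 62 0 93; -2 0.5 98 0 93; -2.6 0.6 126 0 93; -2.9 0.6 142 0 93; -2.9 0.6 144 0 93; -2.9 0.6 144 0 60; -2.9 0.6 144 0 30; -2.9 0.6 144 0 30; -2.9 0.6 144 0 30; -2.9 0.6 144 0 30; -2.9 0.6 144 0 30' 30; python3 -m inch '0 0 0 0 30; 0 0 0 0 30; 0 0 0 0 30; 0 0 0 0 30; 0 0 0 0 30; 0 0 0 0 30'; python3 -c "
from h import *
s=state();print(s['orientation'][:,2],s['wrist_force']);rows(s['ee_pos']+[0,0,120])
"
```

```text
time_s: 26.62
ee_pos: [649.7, 107.2, 26.7]
orientation: [[0.987, -0.156, 0.023], [-0.156, -0.988, 0.005], [0.022, -0.009, -1.0]]
wrist_force: [0.2, -0.1, 1.0]
grip_width: 57.8
time_s: 27.12
ee_pos: [649.8, 107.1, 26.8]
orientation: [[0.987, -0.156, 0.024], [-0.156, -0.988, 0.005], [0.022, -0.009, -1.0]]
wrist_force: [0.7, 0.1, 1.9]
grip_width: 35.9
[ 0.02352572  0.00530866 -0.99970914] [0.65987699 0.05776375 1.86567724]
t 27.12 p [649.8 107.1  26.8] head -9.0 -> shift [   2.7   -1.1 -120. ] yaw 0.0000 rad (0.0 deg) rows>=2.9  j6 106.0
```

```bash
python3 -m inch '0.2 -0.1 -8 0 30; 0.5 -0.2 -22 0 30; 1.1 -0.4 -48 0 30; 1.7 -0.7 -76 0 30; 2.2 -0.9 -100 0 30; 2.6 -1.1 -115 0 30; 2.7 -1.1 -120 0 30; 2.7 -1.1 -120 0 30; 2.7 -1.1 -120 0 30; 2.7 -1.1 -120 0 30'; python3 -c "
from h import *
s=state();print(s['orientation'][:,2],s['wrist_force'],s['grip_width'])
rows([470.5,-247.7,146],-25.3)
"
```

```text
time_s: 27.95
ee_pos: [649.2, 107.1, 145.0]
orientation: [[0.988, -0.156, 0.021], [-0.156, -0.988, 0.005], [0.02, -0.008, -1.0]]
wrist_force: [-0.1, -0.4, -1.4]
grip_width: 35.9
[ 0.02118234  0.00503062 -0.99976297] [-0.09531263 -0.35903817 -1.42840475] 35.874829138306225
t 27.95 p [649.2 107.1 145. ] head -9.0 -> shift [-121.   378.3   -6.6] yaw 0.2846 rad (16.3 deg) rows>=9.5  j6 106.1
```

```bash
python3 -m inch '-4 12 0 0.01 30; -13 38 -1 0.03 30; -24 72 -1 0.05 30; -35 108 -2 0.08 30; -46 144 -3 0.11 30; -57 180 -3 0.14 30; -68 216 -4 0.17 30; -79 252 -4 0.2 30; -90 288 -5 0.23 30; -101 320 -6 0.25 30; -110 345 -6 0.27 30; -116 363 -6.6 0.28 30'; python3 -c "
from h import *
rows([470.5,-247.7,146],-25.3)"
```

```text
time_s: 28.95
ee_pos: [475.5, -235.4, 145.1]
orientation: [[0.905, -0.426, 0.02], [-0.426, -0.905, 0.005], [0.015, -0.013, -1.0]]
wrist_force: [-0.2, 1.0, 0.2]
grip_width: 35.8
t 28.95 p [ 475.5 -235.4  145.1] head -25.2 -> shift [ 0.7 13.3 -1.1] yaw 0.0014 rad (0.1 deg) rows>=0.3  j6 85.6
```

```bash
python3 -m inch '0.5 8 -1 0.001 30; 0.7 12 -1 0.001 30; 0.7 13.3 -1 0.001 30; 0.7 13.3 -1 0.001 30; 0.7 13.3 -1 0.001 30; 0.7 13.3 -1 0.001 30'; python3 -c "
from h import *
s=state();print(s['orientation'][:,2],s['wrist_force'],s['grip_width'])
rows([470.5,-247.7,74.8],-25.3)
d=get_image('wrist');cv2.imwrite('pics/w6.png',d['img'][:,:,::-1])
d=get_image('scene');cv2.imwrite('pics/s6.png',cv2.resize(d['img'][80:280,200:420,::-1],(660,600)))
"
```

```text
time_s: 29.45
ee_pos: [470.8, -247.0, 145.8]
orientation: [[0.905, -0.426, 0.02], [-0.426, -0.905, 0.006], [0.015, -0.013, -1.0]]
wrist_force: [-0.0, 0.1, -0.9]
grip_width: 35.6
[ 0.01954402  0.00559623 -0.99979334] [-0.00661058  0.08356858 -0.91530324] 35.61505101281747
t 29.45 p [ 470.8 -247.   145.8] head -25.2 -> shift [-1.1  1.8 71. ] yaw 0.0015 rad (0.1 deg) rows>=1.7  j6 84.2
```

View pics/w6.png

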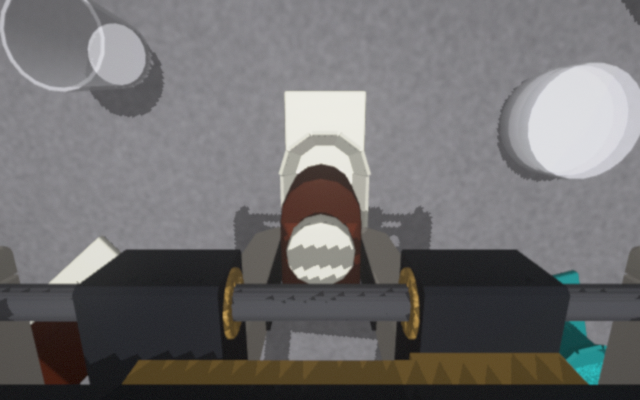

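View pics/s6.png

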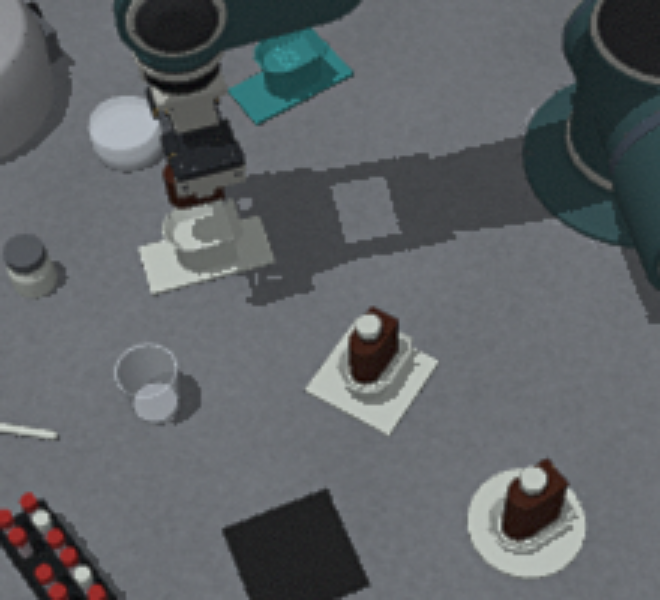

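Short is over the white high riser (crop centre about (205,230)), aligned, with the turquoise look-alike off to the side. Lowering it.

```bash
python3 -m inch '-0.3 0.5 18 0 30; -0.6 1 36 0 30; -0.9 1.3 50 0 30; -1 1.4 58 0 30; -1.1 1.5 63 0 30; -1.1 1.5 66.5 0 30; -1.1 1.5 69 0 30; -1.1 1.5 70.5 0 30; -1.1 1.5 71.5 0 30; -1.1 1.5 72 0 30; -1.1 1.5 72 0 30'; python3 -c "
from h import *
rows([470.5,-247.7,74.8],-25.3);print(state()['wrist_force'])
"
```

```text
time_s: 30.47
ee_pos: [470.8, -247.7, 74.9]
orientation: [[0.905, -0.426, 0.02], [-0.426, -0.905, 0.005], [0.016, -0.013, -1.0]]
wrist_force: [-3.6, 1.7, 4.9]
grip_width: 35.9
t 30.47 p [ 470.8 -247.7   74.9] head -25.2 -> shift [-0.3  0.1  0.1] yaw 0.0014 rad (0.1 deg) rows>=0.0  j6 84.0
[-3.63802969  1.67052684  4.88466672]
```

```bash
python3 -m inch '0 0 0.5 0 30; 0 0 0.5 0 36; 0 0 0.5 0 45; 0 0 0 0 60; 0 0 0 0 93; 0 0 0 0 93; 0 0 0 0 93; 0 0 0 0 93; 0 0 0 0 93; 0.2 -0.1 -8 0 93; 0.4 -0.2 -20 0 93; 0.8 -0.4 -40 0 93'; python3 -m inch '0.3 0 -20 0 93; 0.8 -0.4 -45 0 93; 1.2 -0.8 -75 0 93; 1.5 -1 -100 0 93; 1.6 -1 -120 0 93; -20 0 -130 0 93; -40 0 -130 0 93; -50 0 -130 0 93; -50 0 -130 0 93; -50 0 -130 0 93'; cat > chk.py <<'E'
from h import *
d=get_image('wrist');cv2.imwrite('pics/w7.png',d['img'][:,:,::-1])
d2=get_image('scene');cv2.imwrite('pics/s7.png',cv2.resize(d2['img'][80:310,200:464,::-1],(688,600)))
for nm,d in (('wrist',d),('scene',d2),('top',get_image('top'))):
  W=world(d);z=W[...,2];im=d['img'].astype(int)
  for n,c in dict(L=(446.7,246.2,-8.9),M=(441.8,2.1,15.5),H=(470.5,-247.7,-25.3)).items():
    a=np.radians(c[2]);e=(c[0]+14*np.cos(a),c[1]+14*np.sin(a))
    q=W[(np.hypot(W[...,0]-e[0],W[...,1]-e[1])<25)&(z>108)&(z<136)&(im.min(-1)>110)]
    if len(q)>10: print(nm,n,'cap z %.1f'%np.median(q[:,2]),'xy',q.mean(0)[:2].round(1),'expected',np.round(e,1),len(q))
E
python3 chk.py
```

```text
time_s: 31.47
ee_pos: [470.3, -247.6, 114.9]
orientation: [[0.905, -0.426, 0.019], [-0.426, -0.905, 0.006], [0.014, -0.013, -1.0]]
wrist_force: [0.6, 0.1, -0.2]
grip_width: 92.2
time_s: 32.3
ee_pos: [422.8, -227.1, 244.7]
orientation: [[0.905, -0.426, 0.02], [-0.426, -0.905, 0.006], [0.015, -0.013, -1.0]]
wrist_force: [0.8, -0.0, -0.7]
grip_width: 92.9
wrist H cap z 122.4 xy [ 484.5 -253.4] expected [ 483.2 -253.7] 777
scene L cap z 121.5 xy [462.2 246. ] expected [460.5 244. ] 60
scene M cap z 120.0 xy [457.6   7. ] expected [455.3   5.8] 51
scene H cap z 120.3 xy [ 485.8 -250.8] expected [ 483.2 -253.7] 39
top L cap z 121.2 xy [458.3 243.8] expected [460.5 244. ] 68
top M cap z 121.1 xy [453.1   5. ] expected [455.3   5.8] 63
```

View pics/w7.png

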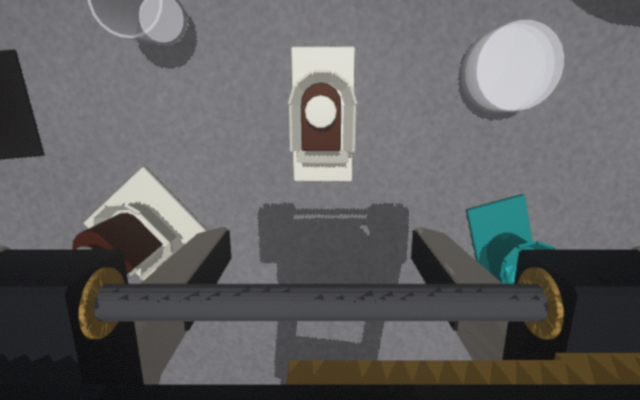

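View pics/s7.png

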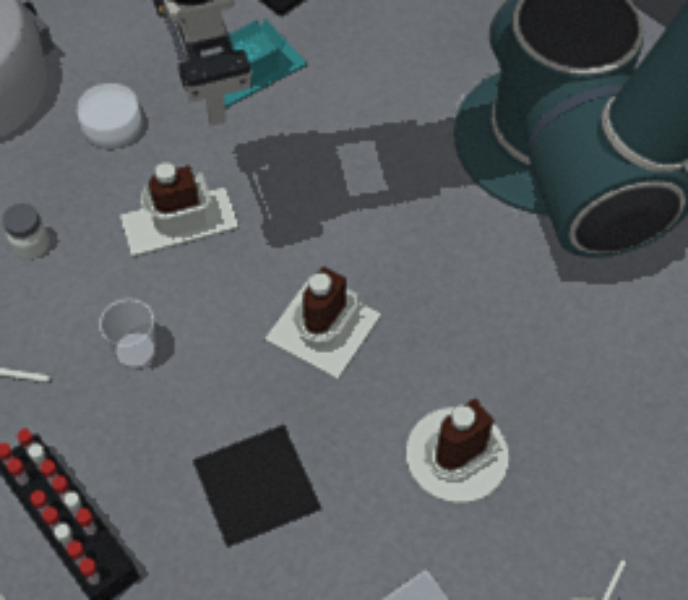

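All three caps are at about 122 mm, the bottles are upright in their seats and the gripper is clear, so I'm handing in.

```bash
python3 -c "
from rig import *
print(sign_off())"
```

```text
the job is handed in; nothing more can be done
None
```

All three bottles are on their new risers, and I handed the job in at about 32 s of the 115 s allowed. I parked the short bottle on the pad, moved tall to the low riser and medium to the middle riser, then moved short from the pad to the white high riser.

- **Seating:** After each release, the wrist camera put the cap tops at z 122.0 (tall), 122.1 (medium) and 122.4 mm (short), against 122 expected. The caps were within about 2 mm of where they should be.
- **Disagreement between cameras:** In the last check, the scene and top cameras read the caps 1–2 mm lower and 2–4 mm sideways. That is about the stated calibration error. The top camera gave no reading for the high riser.
- **Tool tilt:** The tool drifted to about 1.5° of tilt during the moves, and the moves offered no way to correct it. All three bottles still look upright in the last pictures.
- **Forces:** The largest wrist force I read was about 8 N, when seating the tall bottle.
- **Bystanders:** The beaker and jar look unmoved in the last scene picture. I did not measure them again, and only a corner of the tip box was in view. The arm never worked near any of them.

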